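# Turn the die plate over onto the upper deck

### The job

The brass die plate lies on the lower deck of the stepped wooden block with its patterned face down. Turn it over so that it lies patterned face up on the raised rubber deck, letting it down gently instead of letting it slap down, and push it fully home so that its leading edge bears squarely on both steel stop pins. Leave the hammer, the black box and the jar alone.

Things in the scene. Friction and masses are not known exactly. Their poses are not given: they have to be found in the camera images.
- block: Fixed stepped hardwood block, 120 mm wide (own x), z up. Origin: at table height under the step line, mid-width. Lower deck: y -80 to 0 mm, top 50 mm above the table; past y = -80 mm is free air down to the table. At y = 0 a vertical step rises 8 mm to the upper deck, y 0 to 155 mm, rubber top 58 mm above the table.
- block_stop (a point): Point on the rubber top midway between the near faces of two fixed upright steel stop pins (14 mm diameter, standing 10 mm above the rubber). In the block's frame it lies at x 0, y 125, z 58 mm; the pin axes are at x = -34 and +34 mm, y = 132 mm.
- plate: Loose flat brass plate, 90 mm (own x) by 110 mm (own y) by 6 mm, about 0.5 kg; one face plain, the other patterned with shallow copper circles and corner squares. Origin: centre of the patterned face. z points from the patterned to the plain face: up at the start (pattern down). Starts with y within 0.1 rad of the block's y.
- plate_end (a point): Middle of the plate's end (patterned face side) at its own y = -55 mm: at the start the end that overhangs the lower deck's open edge by 33 to 45 mm. The plate's other end then lies 3 to 15 mm short of the step; pushed against the step, the overhang is 30 mm.
- hammer: Bystander: hammer, 240 mm long, lying on the table beyond the block. Origin: middle of its underside. Leave alone.
- box: Bystander: open black box, 100 x 100 x 35 mm. Origin: centre of its underside. Leave alone.
- jar: Bystander: closed amber jar, 60 mm diameter, 75 mm high. Origin: centre of its underside. Leave alone.
Mind the look-alikes: they are no part of the job. There is more than one size of the plate; the job needs the middle-sized.

How it is judged (in metres and radians):
At the end, for the whole second after the job is handed in: The plate lies at rest flat (within 3 degrees) on the rubber deck, patterned face up, its leading edge within about 3.5 mm of the two stop pins and square to them within 0.05 rad, centred on the deck's width within 25 mm (angle between plate's own z axis and vertical above 3.08 rad and y of plate in the frame of block between 0.0665 and 0.075 m and x of plate in the frame of block between -0.025 and 0.025 m and z of plate in the frame of block between 0.061 and 0.067 m and angle between the y axis of plate and the y axis of block, either way round below 0.05 rad and linear speed of plate below 0.01 m/s); the robot touches nothing.
It fails at once if the plate slaps down: it turns faster than 10 rad/s (a free fall of its far edge from about 4 cm or more) (angular speed of plate above 10 rad/s).
It fails at once if the hammer is moved more than 20 mm (distance of hammer from where it was at the start of the episode above 0.02 m).
It fails at once if the box is moved more than 20 mm (distance of box from where it was at the start of the episode above 0.02 m).
It fails at once if the jar is moved more than 20 mm (distance of jar from where it was at the start of the episode above 0.02 m).
It also fails if it takes over 61 s, if anything falls off the work surface, if the arm or the gripper's body presses on something with over 40 N, if the wrist force passes 120 N, or if a joint passes its speed limit or range.

### The arm

A 6-joint arm with a two-finger parallel gripper is mounted at the origin on the work surface. World frame = base frame: x ahead of the robot, y to its left, z up, the work surface at z = 0. Lengths are in mm, angles in rad, forces in N, time in s.
With the tool pointing down it reaches from about 400 to 825 mm from the base axis. Payload 7 kg.
Tool frame: the origin (TCP) lies at the very end of the fingers, on their centre line; the grasp point (between the pads) lies 19 mm behind it; z points along the fingers, y is the line along which they close (so a half turn about z gives the same grasp; the last joint's range is limited). The gripper opens to 88 mm and grips with 3 to 60 N. Pads are 19 mm wide; open, the fingers measure 130 mm over their backs; the gripper's body (78 mm by 193 mm) begins 47 mm behind the grasp point.
Start: joints at [-0.936, 0.359, 0.012, 0, -1.224, -0.288], TCP at [229.398, -634.8, 202.161] pointing down, gripper open.
Joint ranges: [-3.07, 3.07], [-1.43, 2.12], [-1.02, 1.25], [-3.03, 1.67], [-3.05, -0], [-3.03, 3.03]. Speed limits (rad/s): [2.39, 2.39, 3.01, 3.14, 3.14, 3.14].

### API

Orientations are given as a unit quaternion [x, y, z, w].
In Python, from bench import * gives the robot as it stands. The module is installed in compiled form; this text tells all that it offers.
- The arm moves only by the tool move_arm, never from a script. Its argument "commands" is a list that holds one entry, the list of rows, each a list of 6 numbers: the shift along the tool's x, y, z in cm, then the turn, a rotation vector about the tool's x, y, z in degrees. In form: [[[x, y, z, wx, wy, wz], ...]]. A call has 1 to 8 rows; each row shifts and turns the commanded pose from where the row before left it, along the tool's axes as they then stand; what a row does not reach is not made up. A row lasts 1/12 s, in which the tool goes at most 41.7 mm and 7.16 degrees, less where a joint would pass 70% of its speed; a pose out of reach is approached as far as the arm can. A call is refused whole if a number of a shift passes 4.17 or a number of a turn 7.16, either way. A call with a gripper value outside its range is refused whole. "claw" is the opening, from -1 (shut) to 1 (fully open), set as the call begins (left out, the last holds). The fingers move at their own pace and stop on an object; "force" is the grip in N (left out, the last holds). Time passes only in rows, so rows that do not move let the fingers close. It gives the time, the measured TCP pose, the force, the opening and the grip force at its end, in the units of the state.
- observe(): the state, without advancing time (a new reading comes with each control period).
- snapshot(name): name is "side" or "top" or "wrist"; returns the picture (400x640x3 uint8, red, green, blue); there is no depth.
- calibration(name): a dict with "fx", "fy", "cx", "cy" (pixels), "position" and "attitude" of the camera in the world. Camera axes: x right, y down, z forward; pixel columns grow to the right and rows downward; lengths in mm; the calibration is good to about 2 mm. The wrist camera is an equidistant fisheye: a pixel r from the principal point sees the ray r / f radians off the axis. A picture is of the moment at which its call begins: read the wrist's pose just before it. calibration takes no time and is no camera call; for the wrist camera it gives the pose at the moment of the call.
- sign_off(): hands the job in; it is judged then, once.
The state is a dict: "time_s": time; "joint_positions": joint angles; "dq": joint speeds; "joint_torque": joint torques, N m; "ee_pos": TCP position; "tool_rot": TCP orientation; "ft_force": force on the tool from outside, world axes, zero at the start; "torque": the same for the moment, N m; "opening": finger opening in mm; "grip_force": force on a finger pad.
Only numpy, scipy, OpenCV 4.12 (cv2) and the standard library are available. Lean on these libraries where they do the work, as an engineer would, in place of code of your own. Each camera call takes 0.05 s, during which the arm holds its last target. There are 200 camera calls.

## Working session

There is one attempt and no reset: what is moved stays moved. The work goes in short steps, Python scripts to look and compute and a tool call to move; the robot and the scene stay as the last step left them, time stands still between calls to the robot, and variables do not carry over. Pictures are saved under pics/ and viewed, at most 10 in all, crops included, and the job is handed in when it is done.

Besides the shell and the picture viewer there is one more tool, called after "Call:" by a JSON object that holds its "op" and its "data", one argument or row to a line. move_arm: Moves the arm, as the interface text tells. Its arguments: {"type":"object","properties":{"commands":{"type":"array"},"claw":{"type":"number"},"force":{"type":"number"}},"required":["commands"]}

```bash
mkdir -p pics
python3 - <<'E'
from bench import *
import cv2
s=observe();print(s)
for n in ("top","side"):
    im=snapshot(n);cv2.imwrite(f"pics/{n}0.png",im[:,:,::-1]);c=calibration(n);print(n,c)
E
```

```text
{'time_s': 0.0, 'joint_positions': array([-9.35886906e-01,  3.59410867e-01,  1.10585889e-02, -3.76463411e-04,
       -1.22411745e+00, -2.88089048e-01]), 'dq': array([ 0.00080918,  0.00184119,  0.00093179, -0.00034359, -0.00043207,
        0.00044413]), 'joint_torque': array([ 8.41993005e-04, -5.82717955e+01,  2.93066114e+01,  6.99734107e+00,
        6.89045613e-03, -2.41413736e-04]), 'ee_pos': array([ 229.22447352, -634.30962022,  201.20236882]), 'tool_rot': array([-1.72479180e-01,  9.85012792e-01,  8.27977436e-04, -2.14110322e-04]), 'ft_force': array([0.15222195, 0.42078679, 0.67486558]), 'torque': array([-0.05578457,  0.00692762, -0.02518658]), 'grip_force': 0.0, 'opening': 87.281775234405}
top {'fx': 473.3610320120862, 'fy': 473.3610320120862, 'cx': 324.51152923915896, 'cy': 199.40389112347597, 'position': array([ 466.3994709 ,  -13.16137185, 1211.0265859 ]), 'attitude': array([-0.69650982,  0.71359421, -0.04835798,  0.0576098 ])}
side {'fx': 388.86048193398534, 'fy': 388.86048193398534, 'cx': 323.75180414888615, 'cy': 192.86420382183746, 'position': array([268.65903137, 676.0730765 , 779.13402831]), 'attitude': array([-0.23393365,  0.89073129, -0.37951887,  0.08853388])}
```

View pics/top0.png

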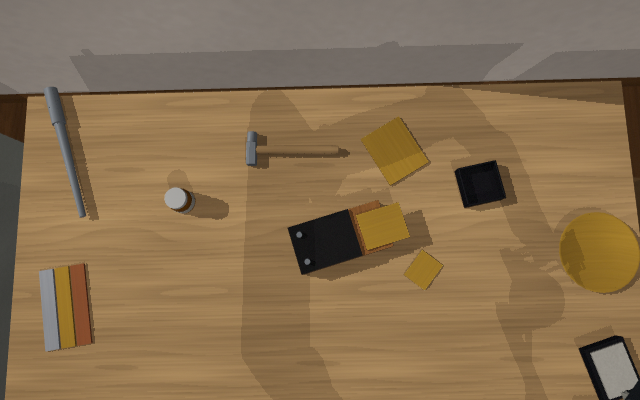

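View pics/side0.png

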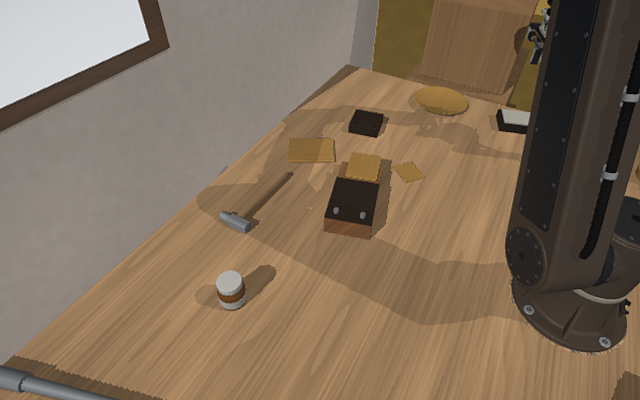

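Candidate brass plates in the top view are the large one at (395,151), the one on the block at (382,227) and the small one at (424,268). The middle-sized one lying on the lower deck at (382,227) fits the description. I'll measure and confirm with a crop.

```bash
cat > h.py <<'E'
import numpy as np, cv2
from scipy.spatial.transform import Rotation as R
from bench import *
def ray(c,px):
    px=np.atleast_2d(px).astype(float)
    d=np.c_[(px[:,0]-c["cx"])/c["fx"],(px[:,1]-c["cy"])/c["fy"],np.ones(len(px))]
    return R.from_quat(c["attitude"]).apply(d)
def onplane(c,px,z):
    d=ray(c,px);p=c["position"];return p+d*((z-p[2])/d[:,2])[:,None]
def proj(c,P):
    q=R.from_quat(c["attitude"]).inv().apply(np.atleast_2d(P)-c["position"])
    return np.c_[c["fx"]*q[:,0]/q[:,2]+c["cx"],c["fy"]*q[:,1]/q[:,2]+c["cy"]]
def blobs(m,amin=60):
    cs,_=cv2.findContours(m.astype(np.uint8),cv2.RETR_EXTERNAL,cv2.CHAIN_APPROX_NONE)
    return [c[:,0] for c in cs if cv2.contourArea(c)>amin]
E
python3 - <<'E'
from h import *
im=cv2.imread("pics/top0.png");c=calibration("top")
hsv=cv2.cvtColor(im,cv2.COLOR_BGR2HSV)
for p in [(382,227),(395,151),(424,268),(375,206),(325,240),(340,320),(298,235)]: print(p,hsv[p[1],p[0]])
brass=(hsv[...,1]>185)&(hsv[...,0]>17)&(hsv[...,0]<30)&(hsv[...,2]>90)
roi=np.zeros(brass.shape,bool);roi[120:300,270:450]=1
for b in blobs(brass&roi):
    r=cv2.minAreaRect(b.astype(np.float32));
    P=onplane(c,cv2.boxPoints(r),56 if 200<r[0][1]<250 else 6)
    print("brass",np.round(r[0]),P.round(0)[:,:2].tolist(),"sides",np.linalg.norm(np.diff(P,axis=0),axis=1).round(0)[:2])
blk=(hsv[...,2]<60)
for b in blobs(blk&roi,500):
    r=cv2.minAreaRect(b.astype(np.float32));P=onplane(c,cv2.boxPoints(r),58)
    print("deck",np.round(r[0]),P.round(1)[:,:2].tolist(),np.linalg.norm(np.diff(P,axis=0),axis=1).round(0)[:2])
x,y=340,240
cv2.imwrite("pics/crop0.png",cv2.resize(im[190:290,280:450],None,fx=4.5,fy=4.5,interpolation=cv2.INTER_CUBIC))
E
```

```text
(382, 227) [ 20 191 151]
(395, 151) [ 20 188 137]
(424, 268) [ 20 185 150]
(375, 206) [ 14 169 133]
(325, 240) [ 0 11 24]
(340, 320) [ 16 121 154]
(298, 235) [107  21 111]
brass [423. 270.] [[455.0, -194.0], [513.0, -242.0], [474.0, -291.0], [416.0, -243.0]] sides [75. 63.]
brass [382. 226.] [[599.0, -75.0], [631.0, -179.0], [546.0, -203.0], [514.0, -100.0]] sides [109.  89.]
brass [394. 150.] [[806.0, -97.0], [870.0, -197.0], [742.0, -270.0], [681.0, -171.0]] sides [119. 147.]
deck [325. 242.] [[573.4, 94.0], [617.1, -56.2], [501.4, -88.6], [458.9, 59.5]] [156. 120.]
```

View pics/crop0.png

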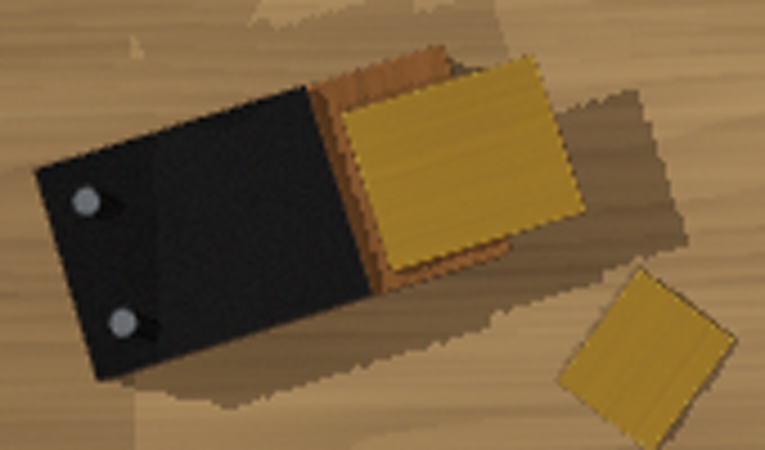

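The crop confirms it: the plate on the lower deck measures 109x89 mm. The pins are at crop (87,201) and (123,322), and the small plate lies at the lower right.

In the block frame the plate centre is about (-5.5,-68) mm, which gives a 43 mm overhang and a 13 mm gap to the step. That agrees with the description.

The plan:
1. Tilt the tool 50° down towards +Y.
2. Hook the overhanging end, push the plate to the step, and raise it until it lies flush with the pads.
3. Grip it, roll 180° about the tool axis, rest the leading edge at the pins, and let it down on the lower finger.

Call:
{"op": "move_arm", "data": {
  "commands": [
    [[-3.03, 1.67, 0, 0, 0, 0], [-3.03, 1.67, 0, 0, 0, 0], [-3.03, 1.67, 0, 0, 0, 0], [-3.03, 1.67, 0, 0, 0, 0], [-3.03, 1.67, 0, 0, 0, 0], [-3.03, 1.67, 0, 0, 0, 0], [-3.03, 1.67, 0, 0, 0, 0], [-3.03, 1.67, 0, 0, 0, 0]]
  ],
  "claw": 0.14,
  "force": 40
}}

```text
time_s: 0.77
ee_pos: [412.6, -425.2, 201.9]
tool_rot: [-0.172, 0.985, 0.0, -0.0]
ft_force: [0.6, -0.3, -0.1]
opening: 50.4
grip_force: 0.0
```

Call:
{"op": "move_arm", "data": {
  "commands": [
    [[-3.03, 1.67, 0, 0, 0, 0], [-3.03, 1.67, 0, 0, 0, 0], [-3.03, 1.67, 0, 0, 0, 0], [-3.03, 1.67, 0, 0, 0, 0], [-3.03, 1.67, 0, 0, 0, 0], [-3.03, 1.67, 0, 0, 0, 0], [-3.03, 1.67, 0, 0, 0, 0], [-3.03, 1.67, 0, 0, 0, 0]]
  ]
}}

```text
time_s: 1.43
ee_pos: [595.2, -217.1, 201.9]
tool_rot: [-0.173, 0.985, 0.0, -0.0]
ft_force: [-0.1, -1.4, 0.0]
opening: 50.1
grip_force: 0.0
```

Call:
{"op": "move_arm", "data": {
  "commands": [
    [[0, 0, 0, 0, 0, 3.9], [0, 0, 0, -5.72, 0, 0], [0, 0, 0, -5.72, 0, 0], [0, 0, 0, -5.72, 0, 0], [0, 0, 0, -5.72, 0, 0], [0, 0, 0, -5.72, 0, 0], [0, 0, 0, -5.72, 0, 0], [0, 0, 0, -5.72, 0, 0]]
  ]
}}

```text
time_s: 2.1
ee_pos: [594.7, -219.3, 202.5]
tool_rot: [-0.131, 0.93, 0.341, -0.047]
ft_force: [-0.2, -0.2, -0.1]
opening: 50.1
grip_force: 0.0
```

```bash
cat >> h.py <<'E'
PH=.278;B0=np.array([559.2,-72.4,0]);RB=R.from_euler("z",PH)
def st():
    s=observe();Rt=R.from_quat(s["tool_rot"]);Pb=RB.inv().apply(s["ee_pos"]-B0)
    M=(RB.inv()*Rt).as_matrix()
    print("t",round(s["time_s"],2),"q",s["joint_positions"].round(2),"tcp_b",Pb.round(1))
    print("tool x,y,z in block:\n",M.T.round(3))
    print("F",s["ft_force"].round(1),"T",s["torque"].round(2),"open",round(s["opening"],1),"grip",round(s["grip_force"],1))
    return Pb,M
def shift(target):
    "tool-axis shift (cm) to bring the TCP to a block-frame point"
    Pb,M=st();print("shift cm",(M.T@(np.array(target)-Pb)/10).round(2))
E
python3 -c "
from h import *
shift([-5,-150,51])"
```

```text
t 2.1 q [-0.41  0.64  0.47 -0.55 -1.86 -0.92] tcp_b [  -6.1 -151.   202.5]
tool x,y,z in block:
 [[-1.    -0.001 -0.001]
 [-0.002  0.763  0.647]
 [ 0.     0.647 -0.763]]
F [-0.2 -0.2 -0.1] T [-2.12 -0.63 -0.07] open 50.1 grip 0.0
shift cm [-0.09 -9.72 11.62]
```

Call:
{"op": "move_arm", "data": {
  "commands": [
    [[-0.02, -1.94, 2.32, 0, 0, 0], [-0.02, -1.94, 2.32, 0, 0, 0], [-0.02, -1.94, 2.32, 0, 0, 0], [-0.02, -1.94, 2.32, 0, 0, 0], [-0.02, -1.94, 2.32, 0, 0, 0], [0, 0, 0, 0, 0, 0]]
  ]
}}

```text
time_s: 2.6
ee_pos: [592.0, -215.9, 44.1]
tool_rot: [-0.128, 0.929, 0.342, -0.052]
ft_force: [-2.0, 0.9, -2.6]
opening: 49.8
grip_force: 0.0
```

Call:
{"op": "move_arm", "data": {
  "commands": [
    [[0, 0.92, 0.78, 0, 0, 0], [0, 0.92, 0.78, 0, 0, 0], [0, 0.92, 0.78, 0, 0, 0], [0, 0.92, 0.78, 0, 0, 0], [0, 0, 0, 0, 0, 0]]
  ]
}}

```text
time_s: 3.02
ee_pos: [582.1, -169.1, 52.5]
tool_rot: [-0.132, 0.93, 0.339, -0.047]
ft_force: [-0.2, -1.2, 0.0]
opening: 49.8
grip_force: 0.0
```

```bash
python3 -c "
from h import *
shift([-5,-91,51])
cv2.imwrite('pics/s1.png',snapshot('side')[80:280,240:480,::-1].repeat(3,0).repeat(3,1))"
```

```text
t 3.02 q [-0.36  0.7   0.24 -0.54 -1.57 -0.8 ] tcp_b [ -4.5 -99.3  52.5]
tool x,y,z in block:
 [[-1.    -0.002 -0.002]
 [-0.003  0.766  0.643]
 [-0.     0.643 -0.766]]
F [-0.2 -1.2  0. ] T [-2.1  -0.67  0.01] open 49.8 grip 0.0
shift cm [0.05 0.53 0.65]
```

View pics/s1.png

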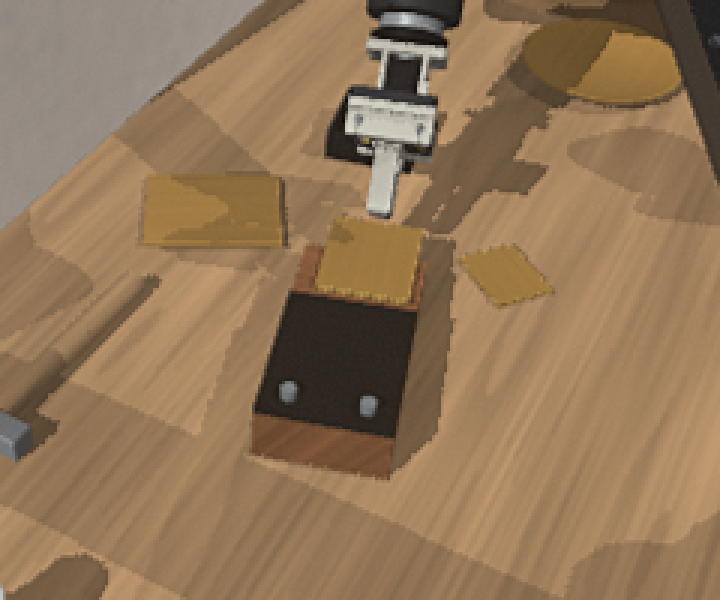

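The view shows the upper finger at crop (378,212), just behind the plate's near edge at about (380,222). I'll check this against a projection.

```bash
python3 -c "
from h import *
c=calibration('side');Pb,M=st()
W=lambda p:RB.apply(p)+B0
for n,p in dict(T=Pb,U=Pb+25*M[:,1],L=Pb-25*M[:,1],near=[-5,-123,56],far=[-5,-13,56],pinL=[-34,132,68],pinR=[34,132,68],stepL=[-60,0,58],stepR=[60,0,58]).items():
  print(n,((proj(c,W(np.array(p)))[0]-[240,80])*3).round(0))
s=observe();print(s['ee_pos'])
cv2.imwrite('pics/w1.png',snapshot('wrist')[:,:,::-1])
"
```

```text
t 3.07 q [-0.36  0.7   0.24 -0.54 -1.57 -0.8 ] tcp_b [  -4.7 -100.4   52.4]
tool x,y,z in block:
 [[-1.    -0.002 -0.002]
 [-0.003  0.766  0.643]
 [-0.     0.643 -0.766]]
F [0.1 0.  0.2] T [-2.02 -0.6   0.01] open 50.1 grip 0.0
T [374. 239.]
U [373. 238.]
L [375. 240.]
near [378. 222.]
far [360. 294.]
pinL [368. 402.]
pinR [288. 388.]
stepL [418. 311.]
stepR [289. 290.]
[ 582.28416375 -170.2334267    52.44834383]
```

View pics/w1.png

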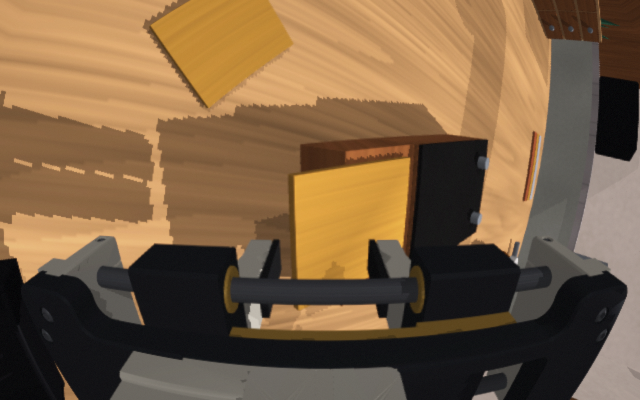

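The wrist view shows the plate's near edge at column ~293, between the lower finger (cols 243–280) and the upper finger (370–400). I'll project the fingertip points into this view.

```bash
python3 -c "
from h import *
c=calibration('wrist');Pb,M=st();print({k:np.round(v,3) for k,v in c.items()})
W=lambda p:RB.apply(p)+B0
def fp(P):
  q=R.from_quat(c['attitude']).inv().apply(P-c['position']);r=np.hypot(q[0],q[1]);th=np.arctan2(r,q[2]);return np.round([c['cx']+c['fx']*th*q[0]/r,c['cy']+c['fy']*th*q[1]/r])
y,z,x=M[:,1],M[:,2],M[:,0]
for n,p in dict(T=Pb,U=Pb+25*y,L=Pb-25*y,Ux=Pb+25*y+9.5*x,Ux_=Pb+25*y-9.5*x,Lx_=Pb-25*y-9.5*x,Lx=Pb-25*y+9.5*x,Ub=Pb+25*y-19*z,nearL=[-50,-123,56],nearR=[40,-123,56],farL=[-50,-13,56],pinL=[-34,132,68],pinR=[34,132,68],stepL=[-60,0,58],stepR=[60,0,58]).items():
  print(n,fp(W(np.array(p))))
print('cam in tool mm',M.T@(RB.inv().apply(c['position']-B0)-Pb))
cv2.imwrite('pics/w2.png',cv2.resize(snapshot('wrist')[130:330,220:440,::-1],None,fx=3,fy=3))
"
```

```text
t 3.12 q [-0.36  0.7   0.24 -0.54 -1.57 -0.8 ] tcp_b [  -4.8 -101.2   52.1]
tool x,y,z in block:
 [[-1.    -0.002 -0.001]
 [-0.002  0.766  0.642]
 [-0.     0.642 -0.766]]
F [ 0.5 -0.5  0.2] T [-2.1  -0.59 -0.  ] open 50.0 grip 0.0
{'fx': np.float64(309.707), 'fy': np.float64(309.707), 'cx': np.float64(323.803), 'cy': np.float64(201.813), 'position': array([ 537.519, -305.578,  191.665]), 'attitude': array([ 0.599,  0.712,  0.317, -0.184])}
T [324. 237.]
U [362. 236.]
L [285. 236.]
Ux [363. 223.]
Ux_ [362. 250.]
Lx_ [286. 250.]
Lx [284. 223.]
Ub [366. 249.]
nearL [298. 173.]
nearR [302. 309.]
farL [413. 155.]
pinL [488. 162.]
pinR [480. 218.]
stepL [424. 142.]
stepR [411. 273.]
cam in tool mm [ 8.01135253e+01  1.20619674e-01 -1.82124948e+02]
```

View pics/w2.png

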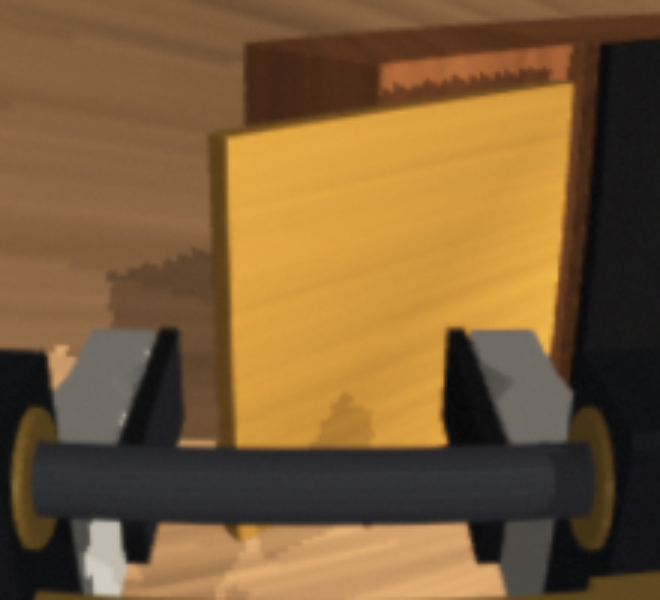

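Both views put the visible fingertips about 24 mm short of the reported TCP. I'll check by touch, lowering gently and watching the force.

Call:
{"op": "move_arm", "data": {
  "commands": [
    [[0, -0.32, 0.38, 0, 0, 0], [0, -0.32, 0.38, 0, 0, 0], [0, 0, 0, 0, 0, 0]]
  ]
}}

```text
time_s: 3.42
ee_pos: [581.5, -171.7, 39.3]
tool_rot: [-0.13, 0.93, 0.34, -0.048]
ft_force: [-0.1, 0.6, -0.0]
opening: 49.8
grip_force: 0.0
```

Call:
{"op": "move_arm", "data": {
  "commands": [
    [[0, -0.19, 0.23, 0, 0, 0], [0, 0, 0, 0, 0, 0]]
  ]
}}

```text
time_s: 3.58
ee_pos: [581.8, -171.8, 36.9]
tool_rot: [-0.13, 0.93, 0.339, -0.048]
ft_force: [-0.4, 0.9, 0.1]
opening: 49.9
grip_force: 0.0
```

Call:
{"op": "move_arm", "data": {
  "commands": [
    [[0, -0.13, 0.15, 0, 0, 0], [0, 0, 0, 0, 0, 0]]
  ]
}}

```text
time_s: 3.75
ee_pos: [582.0, -171.8, 35.4]
tool_rot: [-0.13, 0.93, 0.339, -0.048]
ft_force: [-0.6, -0.1, -0.4]
opening: 49.7
grip_force: 0.0
```

```bash
python3 -c "
from h import *
st()"
```

```text
t 3.75 q [-0.36  0.72  0.23 -0.54 -1.55 -0.79] tcp_b [  -5.3 -101.8   35.4]
tool x,y,z in block:
 [[-1.    -0.001  0.   ]
 [-0.     0.765  0.644]
 [-0.001  0.644 -0.765]]
F [-0.6 -0.1 -0.4] T [-2.01 -0.57  0.  ] open 49.7 grip 0.0
```

The reported TCP is now 5 mm below the plate's top with no contact, so the real tips lie about 24 mm behind the reported TCP. I'll use that offset from here. Next I push forward to contact and then to the step.

Call:
{"op": "move_arm", "data": {
  "commands": [
    [[0, 0.46, 0.39, 0, 0, 0], [0, 0.46, 0.39, 0, 0, 0], [0, 0.46, 0.39, 0, 0, 0], [0, 0.38, 0.32, 0, 0, 0], [0, 0, 0, 0, 0, 0]]
  ]
}}

```text
time_s: 4.17
ee_pos: [575.6, -148.3, 36.1]
tool_rot: [-0.131, 0.93, 0.339, -0.048]
ft_force: [0.2, -0.8, 1.0]
opening: 49.9
grip_force: 0.0
```

Call:
{"op": "move_arm", "data": {
  "commands": [
    [[0, 0.23, 0.2, 0, 0, 0], [0, 0.23, 0.2, 0, 0, 0], [0, 0.23, 0.2, 0, 0, 0], [0, 0.23, 0.2, 0, 0, 0], [0, 0, 0, 0, 0, 0]]
  ]
}}

```text
time_s: 4.58
ee_pos: [572.3, -137.3, 35.6]
tool_rot: [-0.131, 0.93, 0.339, -0.048]
ft_force: [0.5, -1.5, -0.2]
opening: 49.4
grip_force: 0.5
```

```bash
python3 -c "
from h import *
st()
cv2.imwrite('pics/w3.png',cv2.resize(snapshot('wrist')[130:330,220:440,::-1],None,fx=3,fy=3))
"
```

```text
t 4.58 q [-0.32  0.69  0.17 -0.56 -1.5  -0.8 ] tcp_b [ -5.2 -66.   35.6]
tool x,y,z in block:
 [[-1.    -0.001 -0.   ]
 [-0.001  0.765  0.644]
 [-0.     0.644 -0.765]]
F [ 0.5 -1.5 -0.2] T [-2.44 -0.7  -0.07] open 49.4 grip 0.5
```

View pics/w3.png

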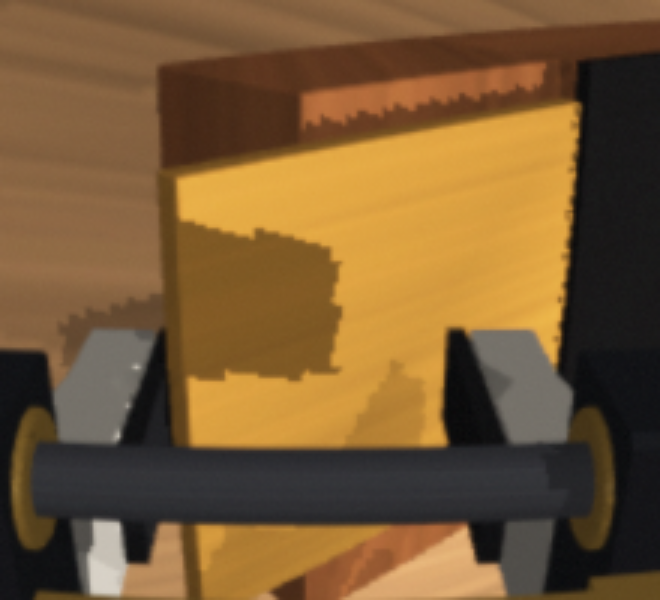

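The wrist view shows the far edge now at the step (crop ~575,105–330) and the near edge against the lower pad (165,330). I'll lift along the arc about the step.

Call:
{"op": "move_arm", "data": {
  "commands": [
    [[0, 0.57, -0.56, 0, 0, 0], [0, 0.57, -0.56, 0, 0, 0], [0, 0.57, -0.56, 0, 0, 0], [0, 0.65, -0.44, 0, 0, 0], [0, 0.65, -0.44, 0, 0, 0], [0, 0.65, -0.44, 0, 0, 0], [0, 0, 0, 0, 0, 0]]
  ]
}}

```text
time_s: 5.22
ee_pos: [570.3, -129.1, 84.3]
tool_rot: [-0.131, 0.931, 0.339, -0.047]
ft_force: [0.6, -1.5, -1.8]
opening: 50.1
grip_force: 1.0
```

```bash
python3 -c "
from h import *
st()
a=snapshot('wrist')[100:330,200:460,::-1]; b=snapshot('side')[80:250,270:450,::-1]
a=cv2.resize(a,(400,354));b=cv2.resize(b,(375,354));cv2.imwrite('pics/l1.png',np.hstack([a,b]))
"
```

```text
t 5.22 q [-0.31  0.63  0.18 -0.56 -1.56 -0.84] tcp_b [ -4.9 -57.5  84.3]
tool x,y,z in block:
 [[-1.    -0.001 -0.002]
 [-0.002  0.766  0.643]
 [ 0.     0.643 -0.766]]
F [ 0.6 -1.5 -1.8] T [-2.73 -0.73  0.02] open 50.1 grip 1.0
```

View pics/l1.png

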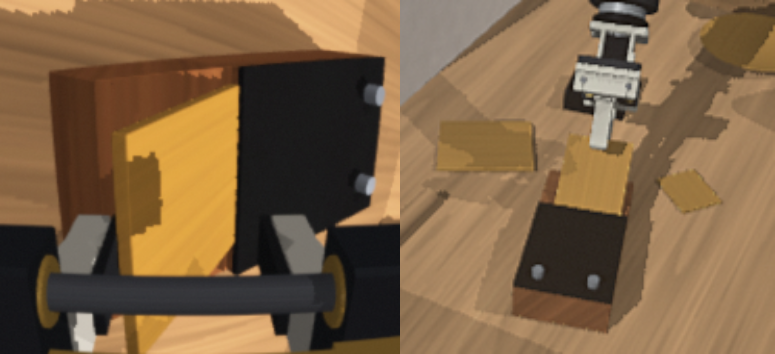

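The plate is rising with the finger and is still hinged at the step. I'll continue to ~50° and then close with a compensating shift.

Call:
{"op": "move_arm", "data": {
  "commands": [
    [[0, 0.73, -0.28, 0, 0, 0], [0, 0.73, -0.28, 0, 0, 0], [0, 0.73, -0.28, 0, 0, 0], [0, 0.77, -0.11, 0, 0, 0], [0, 0.77, -0.11, 0, 0, 0], [0, 0.77, -0.11, 0, 0, 0], [0, 0, 0, 0, 0, 0]]
  ]
}}

```text
time_s: 5.9
ee_pos: [562.6, -102.4, 121.6]
tool_rot: [-0.131, 0.93, 0.339, -0.047]
ft_force: [0.0, -0.3, -0.9]
opening: 50.0
grip_force: 0.8
```

Call:
{"op": "move_arm", "data": {
  "commands": [
    [[0, -0.23, 0, 0, 0, 0], [0, -0.23, 0, 0, 0, 0], [0, -0.23, 0, 0, 0, 0], [0, -0.23, 0, 0, 0, 0], [0, -0.23, 0, 0, 0, 0], [0, -0.23, 0, 0, 0, 0], [0, -0.23, 0, 0, 0, 0], [0, -0.23, 0, 0, 0, 0]]
  ],
  "claw": -0.7,
  "force": 40
}}

```text
time_s: 6.57
ee_pos: [566.5, -117.3, 107.8]
tool_rot: [-0.13, 0.93, 0.339, -0.048]
ft_force: [0.5, -2.1, -0.3]
opening: 13.3
grip_force: 0.7
```

```bash
python3 -c "
from h import *
st()
a=snapshot('wrist')[100:330,200:460,::-1]; b=snapshot('side')[80:250,270:450,::-1]
a=cv2.resize(a,(400,354));b=cv2.resize(b,(375,354));cv2.imwrite('pics/l2.png',np.hstack([a,b]))
"
```

```text
t 6.57 q [-0.3   0.59  0.17 -0.57 -1.58 -0.87] tcp_b [ -5.3 -45.2 107.8]
tool x,y,z in block:
 [[-1.    -0.001  0.   ]
 [-0.     0.765  0.643]
 [-0.     0.643 -0.765]]
F [ 0.5 -2.1 -0.3] T [-2.54 -0.83 -0.1 ] open 13.3 grip 0.7
```

View pics/l2.png

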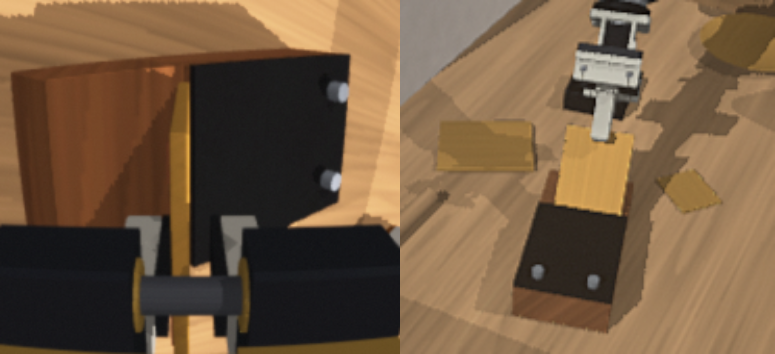

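The plate is nearly flush between the pads (edge-on at crop cols 170–190). I'll advance 8 mm for more overlap and close firmly.

Call:
{"op": "move_arm", "data": {
  "commands": [
    [[0, -0.1, 0.4, 0, 0, 0], [0, -0.1, 0.4, 0, 0, 0], [0, 0, 0, 0, 0, 0]]
  ]
}}

```text
time_s: 6.92
ee_pos: [565.0, -112.9, 99.9]
tool_rot: [-0.13, 0.93, 0.339, -0.048]
ft_force: [0.4, -0.6, -1.7]
opening: 13.3
grip_force: 0.7
```

Call:
{"op": "move_arm", "data": {
  "commands": [
    [[0, -0.05, 0, 0, 0, 0], [0, 0, 0, 0, 0, 0], [0, 0, 0, 0, 0, 0], [0, 0, 0, 0, 0, 0], [0, 0, 0, 0, 0, 0]]
  ],
  "claw": -1,
  "force": 60
}}

```text
time_s: 7.33
ee_pos: [565.6, -114.3, 100.1]
tool_rot: [-0.13, 0.931, 0.339, -0.048]
ft_force: [0.7, -1.0, -5.3]
opening: 5.5
grip_force: 59.9
```

```bash
python3 -c "
from h import *
st()
"
```

```text
t 7.33 q [-0.3   0.6   0.16 -0.57 -1.57 -0.87] tcp_b [ -5.4 -42.  100.1]
tool x,y,z in block:
 [[-1.    -0.001  0.   ]
 [-0.     0.766  0.643]
 [-0.001  0.643 -0.766]]
F [ 0.7 -1.  -5.3] T [-4.12 -1.1   0.06] open 5.5 grip 59.9
```

Gripped: the opening is 5.5 mm at 60 N, and the wrist feels the plate's weight. Lift, then start the roll.

Call:
{"op": "move_arm", "data": {
  "commands": [
    [[0, 0.64, -0.77, 0, 0, 0], [0, 1.29, -1.53, 0, 0, 0], [0, 1.93, -2.3, 0, 0, 0], [0, 1.93, -2.3, 0, 0, 0], [0, 1.29, -1.53, 0, 0, 0], [0, 0.64, -0.77, 0, 0, 0], [0, 0, 0, 0, 0, 3], [0, 0, 0, 0, 0, 6]]
  ]
}}

```text
time_s: 8.0
ee_pos: [565.6, -113.7, 221.6]
tool_rot: [-0.057, 0.938, 0.334, -0.074]
ft_force: [-0.7, 0.5, -5.2]
opening: 5.6
grip_force: 60.0
```

```bash
python3 -c "
from h import *
st()
"
```

```text
t 8.0 q [-0.3   0.49  0.28 -0.58 -1.75 -1.14] tcp_b [ -5.2 -41.5 221.6]
tool x,y,z in block:
 [[-0.988  0.12   0.1  ]
 [ 0.156  0.756  0.635]
 [ 0.     0.643 -0.766]]
F [-0.7  0.5 -5.2] T [-3.29 -0.91  0.03] open 5.6 grip 60.0
```

Call:
{"op": "move_arm", "data": {
  "commands": [
    [[0, 0, 0, 0, 0, -7], [0, 0, 0, 0, 0, -7], [0, 0, 0, 0, 0, -7], [0, 0, 0, 0, 0, -7], [0, 0, 0, 0, 0, -7], [0, 0, 0, 0, 0, -7], [0, 0, 0, 0, 0, -7], [0, 0, 0, 0, 0, -7]]
  ]
}}

```text
time_s: 8.67
ee_pos: [565.1, -113.6, 220.1]
tool_rot: [-0.493, 0.8, 0.33, 0.092]
ft_force: [0.4, -0.5, -5.1]
opening: 5.8
grip_force: 60.0
```

Call:
{"op": "move_arm", "data": {
  "commands": [
    [[0, 0, 0, 0, 0, -7], [0, 0, 0, 0, 0, -7], [0, 0, 0, 0, 0, -7], [0, 0, 0, 0, 0, -7], [0, 0, 0, 0, 0, -7], [0, 0, 0, 0, 0, -7], [0, 0, 0, 0, 0, -7], [0, 0, 0, 0, 0, -7]]
  ]
}}

```text
time_s: 9.33
ee_pos: [565.1, -113.6, 220.1]
tool_rot: [0.811, -0.475, -0.248, -0.237]
ft_force: [0.5, 0.2, -5.2]
opening: 5.3
grip_force: 60.0
```

Call:
{"op": "move_arm", "data": {
  "commands": [
    [[0, 0, 0, 0, 0, -7], [0, 0, 0, 0, 0, -7], [0, 0, 0, 0, 0, -7], [0, 0, 0, 0, 0, -7], [0, 0, 0, 0, 0, -7], [0, 0, 0, 0, 0, -7], [0, 0, 0, 0, 0, -7], [0, 0, 0, 0, 0, -7]]
  ]
}}

```text
time_s: 10.0
ee_pos: [565.1, -113.5, 220.1]
tool_rot: [0.939, -0.038, -0.108, -0.326]
ft_force: [-0.5, 0.0, -4.9]
opening: 6.0
grip_force: 60.0
```

Call:
{"op": "move_arm", "data": {
  "commands": [
    [[0, 0, 0, 0, 0, -7], [0, 0, 0, 0, 0, -7], [0, 0, 0, 0, 0, -7], [0, 0, 0, 0, 0, 0]]
  ]
}}

```text
time_s: 10.33
ee_pos: [565.2, -113.6, 220.2]
tool_rot: [0.93, 0.133, -0.047, -0.34]
ft_force: [0.4, -0.3, -3.8]
opening: 5.4
grip_force: 60.0
```

```bash
python3 -c "
from h import *
st()
a=snapshot('wrist')[100:330,200:460,::-1]; b=snapshot('side')[60:250,250:450,::-1]
a=cv2.resize(a,(400,354));b=cv2.resize(b,(375,354));cv2.imwrite('pics/r1.png',np.hstack([a,b]))
"
```

```text
t 10.33 q [-0.3   0.49  0.28 -0.58 -1.75  2.16] tcp_b [ -5.6 -41.2 220.2]
tool x,y,z in block:
 [[ 1.     0.005  0.003]
 [ 0.006 -0.765 -0.644]
 [-0.001  0.644 -0.765]]
F [ 0.4 -0.3 -3.8] T [-3.27 -0.8  -0.01] open 5.4 grip 60.0
```

View pics/r1.png

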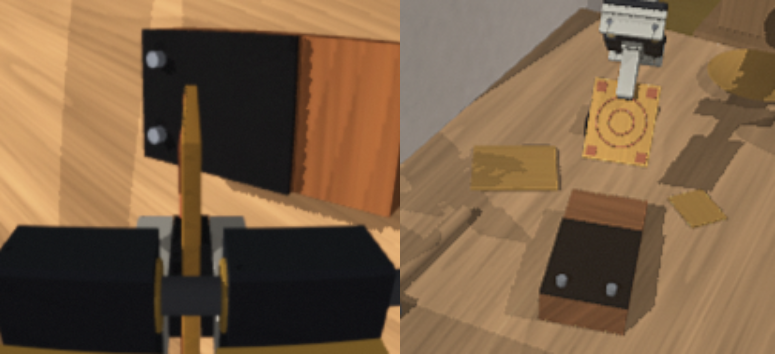

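The picture shows the plate patterned face up, gripped at its near end, with the deck clear. That uses up my picture views, so the rest goes by numbers. I'll flatten the tool to 40° and check the plate's far edge in the side camera.

Call:
{"op": "move_arm", "data": {
  "commands": [
    [[0, 0, 0, 5, 0, 0], [0, 0, 0, 5, 0, 0], [0, 0, 0, 0, 0, 0]]
  ]
}}

```text
time_s: 10.68
ee_pos: [564.5, -114.9, 217.1]
tool_rot: [0.896, 0.122, -0.062, -0.423]
ft_force: [-0.0, -0.0, -7.2]
opening: 5.5
grip_force: 60.0
```

```bash
cat >> h.py <<'E'
def W(p): return RB.apply(np.array(p,float))+B0
def platemask(cam,x0,x1,y0,y1):
    im=snapshot(cam);hsv=cv2.cvtColor(im,cv2.COLOR_RGB2HSV)
    m=((hsv[...,1]>160)&(hsv[...,0]<30)&(hsv[...,2]>90)).astype(np.uint8)
    roi=np.zeros_like(m);roi[y0:y1,x0:x1]=1
    return im,cv2.morphologyEx(m&roi,cv2.MORPH_OPEN,np.ones((3,3)))
E
python3 -c "
from h import *
Pb,M=st();z=M[:,2];x=M[:,0]
c=calibration('side');im,m=platemask('side',310,410,80,175)
for b in blobs(m,150):
  r=cv2.minAreaRect(b.astype(np.float32));print(r[0],cv2.boxPoints(r).round(0).tolist())
for n,d in (('near',-47),('far',63)):
  for s in (-45,45): print(n,s,proj(c,W(Pb+d*z+s*x+1*0)).round(1)[0])
shift([-5,54.7,112])
cv2.imwrite('pics/m.png',m*255)
"
```

```text
t 10.68 q [-0.37  0.59  0.36 -0.7  -1.89  2.18] tcp_b [ -6.5 -42.3 217.1]
tool x,y,z in block:
 [[ 1.    -0.004 -0.009]
 [-0.009 -0.635 -0.772]
 [-0.002  0.772 -0.635]]
F [-0.  -0.  -7.2] T [-4.32 -1.13  0.01] open 5.5 grip 60.0
near -45 [388.6 108.4]
near 45 [353.8 103.7]
far -45 [381.3 150.1]
far 45 [346.2 144.8]
t 10.73 q [-0.37  0.59  0.36 -0.7  -1.89  2.18] tcp_b [ -6.  -42.6 217.6]
tool x,y,z in block:
 [[ 1.    -0.004 -0.007]
 [-0.008 -0.639 -0.769]
 [-0.001  0.769 -0.639]]
F [-0.5  0.1 -4.1] T [-4.06 -0.98  0.02] open 5.6 grip 60.0
shift cm [ 0.14  1.9  14.23]
```

Call:
{"op": "move_arm", "data": {
  "commands": [
    [[0.02, 0.24, 1.78, 0, 0, 0], [0.02, 0.24, 1.78, 0, 0, 0], [0.02, 0.24, 1.78, 0, 0, 0], [0.02, 0.24, 1.78, 0, 0, 0], [0.02, 0.24, 1.78, 0, 0, 0], [0.02, 0.24, 1.78, 0, 0, 0], [0.02, 0.24, 1.78, 0, 0, 0], [0, 0.22, 1.77, 0, 0, 0]]
  ]
}}

```text
time_s: 11.4
ee_pos: [540.5, -20.0, 114.6]
tool_rot: [0.898, 0.125, -0.059, -0.417]
ft_force: [0.0, 0.1, -3.4]
opening: 5.8
grip_force: 60.0
```

Call:
{"op": "move_arm", "data": {
  "commands": [
    [[0, 0.23, 0.19, 0, 0, 0], [0, 0, 0, 0, 0, 0], [0, 0, 0, 0, 0, 0]]
  ]
}}

```text
time_s: 11.65
ee_pos: [540.7, -20.8, 112.2]
tool_rot: [0.898, 0.126, -0.059, -0.418]
ft_force: [-0.1, -0.6, -4.7]
opening: 5.8
grip_force: 60.0
```

Call:
{"op": "move_arm", "data": {
  "commands": [
    [[0, 0.23, 0.19, 0, 0, 0], [0, 0, 0, 0, 0, 0], [0, 0, 0, 0, 0, 0]]
  ]
}}

```text
time_s: 11.9
ee_pos: [540.6, -21.1, 108.8]
tool_rot: [0.898, 0.126, -0.058, -0.419]
ft_force: [0.7, 0.3, -5.5]
opening: 5.5
grip_force: 60.0
```

```bash
python3 -c "
from h import *
st()"
```

```text
t 11.9 q [-0.26  0.59  0.1  -0.72 -1.62  2.28] tcp_b [ -3.8  54.4 108.8]
tool x,y,z in block:
 [[ 1.     0.     0.   ]
 [ 0.    -0.643 -0.766]
 [ 0.     0.766 -0.643]]
F [ 0.7  0.3 -5.5] T [-3.88 -0.96  0.  ] open 5.5 grip 60.0
```

Not yet touching. Step down with small moves.

Call:
{"op": "move_arm", "data": {
  "commands": [
    [[0, 0.23, 0.19, 0, 0, 0], [0, 0, 0, 0, 0, 0], [0, 0, 0, 0, 0, 0]]
  ]
}}

```text
time_s: 12.15
ee_pos: [540.2, -20.8, 105.4]
tool_rot: [0.897, 0.126, -0.059, -0.419]
ft_force: [-0.7, 0.3, -4.5]
opening: 5.6
grip_force: 60.0
```

Call:
{"op": "move_arm", "data": {
  "commands": [
    [[0, 0.15, 0.13, 0, 0, 0], [0, 0, 0, 0, 0, 0], [0, 0, 0, 0, 0, 0]]
  ]
}}

```text
time_s: 12.4
ee_pos: [540.3, -20.6, 103.4]
tool_rot: [0.897, 0.126, -0.059, -0.419]
ft_force: [-0.6, 1.4, -4.6]
opening: 5.7
grip_force: 60.0
```

Call:
{"op": "move_arm", "data": {
  "commands": [
    [[0, 0.15, 0.13, 0, 0, 0], [0, 0, 0, 0, 0, 0], [0, 0, 0, 0, 0, 0]]
  ]
}}

```text
time_s: 12.65
ee_pos: [540.3, -20.5, 101.5]
tool_rot: [0.897, 0.126, -0.059, -0.419]
ft_force: [0.3, -0.1, -4.4]
opening: 5.7
grip_force: 60.0
```

```bash
python3 -c "
from h import *
st()"
```

```text
t 12.65 q [-0.26  0.6   0.1  -0.72 -1.61  2.29] tcp_b [ -4.   55.1 101.5]
tool x,y,z in block:
 [[ 1.     0.001 -0.   ]
 [ 0.    -0.642 -0.767]
 [-0.001  0.767 -0.642]]
F [ 0.3 -0.1 -4.4] T [-3.96 -0.96 -0.04] open 5.7 grip 60.0
```

Call:
{"op": "move_arm", "data": {
  "commands": [
    [[0, 0.15, 0.13, 0, 0, 0], [0, 0, 0, 0, 0, 0], [0, 0, 0, 0, 0, 0]]
  ]
}}

```text
time_s: 12.9
ee_pos: [540.4, -20.5, 99.7]
tool_rot: [0.897, 0.126, -0.059, -0.419]
ft_force: [0.8, -0.1, -3.8]
opening: 5.7
grip_force: 60.0
```

Call:
{"op": "move_arm", "data": {
  "commands": [
    [[0, 0.15, 0.13, 0, 0, 0], [0, 0, 0, 0, 0, 0], [0, 0, 0, 0, 0, 0]]
  ]
}}

```text
time_s: 13.15
ee_pos: [540.5, -20.8, 98.9]
tool_rot: [0.897, 0.126, -0.058, -0.419]
ft_force: [0.5, -3.3, 5.1]
opening: 5.9
grip_force: 60.0
```

```bash
python3 -c "
from h import *
st()"
```

```text
t 13.15 q [-0.26  0.61  0.1  -0.72 -1.6   2.3 ] tcp_b [-3.8 54.7 98.9]
tool x,y,z in block:
 [[ 1.     0.001  0.001]
 [ 0.002 -0.642 -0.766]
 [-0.     0.766 -0.642]]
F [ 0.5 -3.3  5.1] T [-1.62 -0.26  0.04] open 5.9 grip 60.0
```

Contact with the rubber: Fz rose by 9 N, with the far edge at Y≈101. I'll open slowly while raising the tool so the plate settles on the lower finger.

Call:
{"op": "move_arm", "data": {
  "commands": [
    [[0, -0.3, 0, 0, 0, 0], [0, -0.3, 0, 0, 0, 0], [0, -0.3, 0, 0, 0, 0], [0, -0.3, 0, 0, 0, 0], [0, -0.3, 0, 0, 0, 0], [0, 0, 0, 0, 0, 0], [0, 0, 0, 0, 0, 0]]
  ],
  "claw": -0.18,
  "force": 30
}}

```text
time_s: 13.73
ee_pos: [537.6, -11.1, 109.3]
tool_rot: [0.897, 0.126, -0.059, -0.419]
ft_force: [1.1, -2.2, -0.9]
opening: 35.7
grip_force: 0.8
```

```bash
cat > plan.py <<'E'
from h import *
Pb,M=st();o=36;F=101
key=np.array([[40,40,21],[30,45,20],[20,52,16],[12,60,10],[4,65,4]],float)
t=np.linspace(0,4,25);K=np.array([np.interp(t,range(5),key[:,i]) for i in range(3)]).T
def T(th,a,s):
    th,a=np.radians([th,a]);return np.array([F-110*np.cos(th)+(s+24)*np.cos(a)+o/2*np.sin(a),58+110*np.sin(th)-(s+24)*np.sin(a)+o/2*np.cos(a)])
print("planned start",T(*K[0]),"end",T(*K[-1]))
for k0,k1 in zip(K[:-1],K[1:]):
    a=np.radians(k0[1]);d=T(*k1)-T(*k0)
    print([0,round(-(d@[np.sin(a),np.cos(a)])/10,2),round(d@[np.cos(a),-np.sin(a)]/10,2),round(k0[1]-k1[1],2),0,0])
E
python3 plan.py
```

```text
t 13.73 q [-0.25  0.58  0.09 -0.72 -1.6   2.28] tcp_b [ -4.   64.9 109.3]
tool x,y,z in block:
 [[ 1.     0.001  0.   ]
 [ 0.001 -0.642 -0.766]
 [-0.001  0.766 -0.642]]
F [ 1.1 -2.2 -0.9] T [-3.26 -0.72 -0.03] open 35.7 grip 0.8
planned start [ 62.77728817 113.56999461] end [19.41480597 47.90372279]
[0, np.float64(0.39), np.float64(0.01), np.float64(-0.83), 0, 0]
[0, np.float64(0.38), np.float64(0.03), np.float64(-0.83), 0, 0]
[0, np.float64(0.38), np.float64(0.04), np.float64(-0.83), 0, 0]
[0, np.float64(0.38), np.float64(0.06), np.float64(-0.83), 0, 0]
[0, np.float64(0.38), np.float64(0.07), np.float64(-0.83), 0, 0]
[0, np.float64(0.38), np.float64(0.08), np.float64(-0.83), 0, 0]
[0, np.float64(0.4), np.float64(0.06), np.float64(-1.17), 0, 0]
[0, np.float64(0.39), np.float64(0.07), np.float64(-1.17), 0, 0]
[0, np.float64(0.38), np.float64(0.09), np.float64(-1.17), 0, 0]
[0, np.float64(0.38), np.float64(0.1), np.float64(-1.17), 0, 0]
[0, np.float64(0.37), np.float64(0.12), np.float64(-1.17), 0, 0]
[0, np.float64(0.36), np.float64(0.13), np.float64(-1.17), 0, 0]
[0, np.float64(0.31), np.float64(0.08), np.float64(-1.33), 0, 0]
[0, np.float64(0.3), np.float64(0.09), np.float64(-1.33), 0, 0]
[0, np.float64(0.29), np.float64(0.1), np.float64(-1.33), 0, 0]
[0, np.float64(0.28), np.float64(0.11), np.float64(-1.33), 0, 0]
[0, np.float64(0.27), np.float64(0.12), np.float64(-1.33), 0, 0]
[0, np.float64(0.26), np.float64(0.13), np.float64(-1.33), 0, 0]
[0, np.float64(0.22), np.float64(0.12), np.float64(-0.83), 0, 0]
[0, np.float64(0.21), np.float64(0.12), np.float64(-0.83), 0, 0]
[0, np.float64(0.2), np.float64(0.13), np.float64(-0.83), 0, 0]
[0, np.float64(0.19), np.float64(0.14), np.float64(-0.83), 0, 0]
[0, np.float64(0.18), np.float64(0.14), np.float64(-0.83), 0, 0]
[0, np.float64(0.17), np.float64(0.15), np.float64(-0.83), 0, 0]
```

Call:
{"op": "move_arm", "data": {
  "commands": [
    [[0, 0.39, -0.01, -0.83, 0, 0], [0, 0.38, 0.01, -0.83, 0, 0], [0, 0.38, 0.02, -0.83, 0, 0], [0, 0.38, 0.04, -0.83, 0, 0], [0, 0.38, 0.05, -0.83, 0, 0], [0, 0.38, 0.06, -0.83, 0, 0], [0, 0.4, 0.04, -1.17, 0, 0], [0, 0.39, 0.05, -1.17, 0, 0]]
  ]
}}

```text
time_s: 14.4
ee_pos: [542.9, -29.9, 84.4]
tool_rot: [0.923, 0.129, -0.051, -0.36]
ft_force: [0.3, -0.1, -1.9]
opening: 36.1
grip_force: 0.8
```

Call:
{"op": "move_arm", "data": {
  "commands": [
    [[0, 0.38, 0.07, -1.17, 0, 0], [0, 0.38, 0.08, -1.17, 0, 0], [0, 0.37, 0.1, -1.17, 0, 0], [0, 0.36, 0.11, -1.17, 0, 0], [0, 0.31, 0.06, -1.33, 0, 0], [0, 0.3, 0.07, -1.33, 0, 0], [0, 0.29, 0.08, -1.33, 0, 0], [0, 0, 0, 0, 0, 0]]
  ]
}}

```text
time_s: 15.07
ee_pos: [547.1, -43.7, 65.5]
tool_rot: [0.947, 0.133, -0.04, -0.289]
ft_force: [0.8, -0.9, -0.9]
opening: 35.9
grip_force: 1.1
```

```bash
python3 -c "
from plan import *
print('plan now',T(*K[15]))
im=snapshot('side');cv2.imwrite('pics/s5.png',im[:,:,::-1])
c=calibration('side')
print('near/far corners pred',proj(c,W([[x,101-110*np.cos(.28),58+110*np.sin(.28)] for x in (-50,40)])).round(),proj(c,W([[x,101,63] for x in (-50,40)])).round())
" | grep -v '^\['
python3 - <<'E'
import sys; sys.path.insert(0,'.')
from h import *
im=cv2.imread('pics/s5.png');hsv=cv2.cvtColor(im,cv2.COLOR_BGR2HSV)
# brightness profile down the plate's centre column
c=calibration('side')
for Y in (-20,-10,0,20,45,70,90,98,102,106,112): 
    p=proj(c,W([20,Y,62]))[0].round().astype(int);print(Y,p,hsv[p[1],p[0]])
E
```

```text
t 15.07 q [-0.15  0.51 -0.03 -0.55 -1.34  2.22] tcp_b [-3.8 31.  65.5]
tool x,y,z in block:
 [[ 1.     0.002  0.001]
 [ 0.002 -0.83  -0.558]
 [-0.     0.558 -0.83 ]]
F [ 0.8 -0.9 -0.9] T [-2.64 -0.57  0.02] open 35.9 grip 1.1
planned start [ 62.77728817 113.56999461] end [19.41480597 47.90372279]
plan now [30.87402718 67.71119122]
near/far corners pred [[377. 174.]
 [344. 168.]] [[371. 208.]
 [336. 202.]]
-20 [352 173] [ 19 150 162]
-10 [351 176] [ 19 147 142]
0 [351 178] [ 12 144 129]
20 [349 183] [ 17 146 141]
45 [348 189] [ 18 146 161]
70 [346 195] [ 18 148 165]
90 [345 200] [ 18 149 163]
98 [344 202] [ 18 148 165]
102 [344 204] [ 17 147 120]
106 [343 205] [ 7 60 38]
112 [343 206] [13 73 42]
```

The far edge is still at Y≈102 and the plate is riding on the finger as planned. Continue down.

Call:
{"op": "move_arm", "data": {
  "commands": [
    [[0, 0.28, 0.09, -1.33, 0, 0], [0, 0.27, 0.1, -1.33, 0, 0], [0, 0.26, 0.11, -1.33, 0, 0], [0, 0.22, 0.1, -0.83, 0, 0], [0, 0.21, 0.1, -0.83, 0, 0], [0, 0.2, 0.11, -0.83, 0, 0], [0, 0, 0, 0, 0, 0]]
  ]
}}

```text
time_s: 15.7
ee_pos: [549.4, -52.5, 52.4]
tool_rot: [0.962, 0.135, -0.033, -0.235]
ft_force: [0.1, -0.9, -1.5]
opening: 36.0
grip_force: 1.0
```

```bash
python3 -c "
from plan import *
print('plan now',T(*K[21]))" | grep -v '^\['
```

```text
t 15.7 q [-0.1   0.48 -0.09 -0.47 -1.23  2.16] tcp_b [-4.  21.8 52.4]
tool x,y,z in block:
 [[ 1.     0.001 -0.   ]
 [ 0.001 -0.887 -0.462]
 [-0.001  0.462 -0.887]]
F [ 0.1 -0.9 -1.5] T [-2.3  -0.48 -0.03] open 36.0 grip 1.0
planned start [ 62.77728817 113.56999461] end [19.41480597 47.90372279]
plan now [22.35091445 54.12318032]
```

Call:
{"op": "move_arm", "data": {
  "commands": [
    [[0, 0.18, 0.1, -0.83, 0, 0], [0, 0.17, 0.1, -0.83, 0, 0], [0, 0.12, 0.07, 0, 0, 0], [0, 0, 0, 0, 0, 0], [0, 0.36, -0.17, 0, 0, 0], [0, 0.36, -0.17, 0, 0, 0], [0, 0.36, -0.17, 0, 0, 0], [0, 0, 0, 0, 0, 0]]
  ]
}}

```text
time_s: 16.37
ee_pos: [553.9, -68.0, 47.8]
tool_rot: [0.965, 0.135, -0.031, -0.222]
ft_force: [-0.1, 0.0, 0.5]
opening: 35.7
grip_force: 0.0
```

```bash
python3 -c "
from h import *
st()"
```

```text
t 16.37 q [-0.1   0.48 -0.09 -0.45 -1.21  2.16] tcp_b [-3.9  5.6 47.8]
tool x,y,z in block:
 [[ 1.     0.    -0.   ]
 [ 0.    -0.9   -0.437]
 [-0.     0.437 -0.9  ]]
F [-0.1  0.   0.5] T [-1.55 -0.31 -0.01] open 35.7 grip 0.0
```

The plate has come off the finger gently. Retreat, raise, and turn the tool upright with the jaw across the block for a two-finger push.

Call:
{"op": "move_arm", "data": {
  "commands": [
    [[0, 0.9, -0.44, 0, 0, 0], [0, 0.9, -0.44, 0, 0, 0], [0, 0.9, -0.44, 0, 0, 0], [0, 0.9, -0.44, 0, 0, 0], [0, -0.87, -1.8, 0, 0, 0], [0, -0.87, -1.8, 0, 0, 0], [0, -0.87, -1.8, 0, 0, 0], [0, -0.87, -1.8, 0, 0, 0]]
  ]
}}

```text
time_s: 17.03
ee_pos: [564.7, -106.8, 128.6]
tool_rot: [0.965, 0.135, -0.031, -0.222]
ft_force: [0.1, -0.2, 0.5]
opening: 35.7
grip_force: 0.0
```

Call:
{"op": "move_arm", "data": {
  "commands": [
    [[0, 0, 0, -6.4, 0, 0], [0, 0, 0, -6.4, 0, 0], [0, 0, 0, -6.4, 0, 0], [0, 0, 0, -6.5, 0, 0], [0, 0, 0, 0, 0, 7], [0, 0, 0, 0, 0, 7], [0, 0, 0, 0, 0, 7], [0, 0, 0, 0, 0, 7]]
  ]
}}

```text
time_s: 17.7
ee_pos: [564.9, -105.8, 128.3]
tool_rot: [0.994, -0.107, -0.001, -0.002]
ft_force: [0.2, -0.7, -0.7]
opening: 35.8
grip_force: 0.0
```

Call:
{"op": "move_arm", "data": {
  "commands": [
    [[0, 0, 0, 0, 0, 7], [0, 0, 0, 0, 0, 7], [0, 0, 0, 0, 0, 7], [0, 0, 0, 0, 0, 7], [0, 0, 0, 0, 0, 7], [0, 0, 0, 0, 0, 7], [0, 0, 0, 0, 0, 7], [0, 0, 0, 0, 0, 7]]
  ]
}}

```text
time_s: 18.37
ee_pos: [564.9, -106.5, 128.0]
tool_rot: [0.827, -0.562, -0.001, -0.001]
ft_force: [0.2, 0.2, 0.8]
opening: 35.8
grip_force: 0.0
```

```bash
cat > look.py <<'E'
from h import *
st()
im=snapshot('top');hsv=cv2.cvtColor(im,cv2.COLOR_RGB2HSV);c=calibration('top')
cv2.imwrite('pics/t_now.png',im[:,:,::-1])
m=np.zeros(hsv.shape[:2],np.uint8)
cv2.fillPoly(m,[proj(c,W([[-59,-40,62],[59,-40,62],[59,150,62],[-59,150,62]])).round().astype(np.int32)],1)
# print brass-ness along lines on the plate's top plane
b=(hsv[...,2]>75)&(hsv[...,1]>120)
for x in (-40,-25,25,40):
    Ys=np.arange(-30,140,1.);P=proj(c,W(np.c_[np.full(len(Ys),x),Ys,np.full(len(Ys),64.)])).round().astype(int)
    v=b[P[:,1],P[:,0]];print('x',x,'bright Y:',''.join('#' if k else '.' for k in v))
    print(hsv[P[::8,1],P[::8,0],2])
E
python3 look.py
```

```text
t 18.37 q [ 0.15  0.26 -0.31 -0.   -1.    0.23] tcp_b [ -3.9 -34.4 128. ]
tool x,y,z in block:
 [[ 0.098 -0.995 -0.003]
 [-0.995 -0.098 -0.   ]
 [-0.     0.003 -1.   ]]
F [0.2 0.2 0.8] T [-0.01  0.16  0.01] open 35.8 grip 0.0
x -40 bright Y: ....................####################################################################################################################..................................
[ 40  50  49 101 154 160 170 170 169 169 137 169 169 171 171 155 164  30
  18  19  24  32]
x -25 bright Y: ......................####################################################################################..##########################....................................
[ 29  49  48 102 169 169 138 168 169 169 169 169 171 138 171 171 174  30
  31  30  74  30]
x 25 bright Y: ..........................................................................................................................................................................
[ 78  78  78  76  76  74  75  72  73  72  71  73  70  70  71  68  55  28
 109 127  57  42]
x 40 bright Y: ..........................................................................................................................................................................
[ 82  82  81  81  82  81  80  79  80  79  78  78  77  78  76  77  74  58
 140 139  74  43]
```

From the brass mask, the plate lies from Y≈-8 to 103. I'll square the tool and find the real tip height by touching the lower deck.

Call:
{"op": "move_arm", "data": {
  "commands": [
    [[0, 0, 0, 0, 0, 5.6], [0, 0, 2.4, 0, 0, 0], [0, 0, 2.4, 0, 0, 0], [0, 0, 2.4, 0, 0, 0], [0, 0, 2.2, 0, 0, 0], [0, 0, 0, 0, 0, 0], [0, 0, 0, 0, 0, 0]]
  ]
}}

```text
time_s: 19.0
ee_pos: [564.0, -106.0, 33.3]
tool_rot: [0.801, -0.599, -0.002, -0.0]
ft_force: [1.0, -0.9, 1.5]
opening: 35.9
grip_force: 0.0
```

Call:
{"op": "move_arm", "data": {
  "commands": [
    [[0, 0, 0.25, 0, 0, 0], [0, 0, 0, 0, 0, 0], [0, 0, 0, 0, 0, 0]]
  ]
}}

```text
time_s: 19.25
ee_pos: [565.5, -105.4, 32.7]
tool_rot: [0.801, -0.599, -0.001, -0.002]
ft_force: [-0.1, 0.6, -0.4]
opening: 35.9
grip_force: 0.0
```

Call:
{"op": "move_arm", "data": {
  "commands": [
    [[0, 0, 0.2, 0, 0, 0], [0, 0, 0, 0, 0, 0], [0, 0, 0, 0, 0, 0]]
  ]
}}

```text
time_s: 19.5
ee_pos: [564.7, -105.3, 29.8]
tool_rot: [0.801, -0.599, -0.001, -0.001]
ft_force: [0.1, 0.0, -0.0]
opening: 35.6
grip_force: 0.0
```

```bash
python3 -c "
from h import *
st()"
```

```text
t 19.5 q [ 0.15  0.37 -0.42 -0.01 -0.79  0.14] tcp_b [ -3.7 -33.2  29.8]
tool x,y,z in block:
 [[ 0.008 -1.    -0.004]
 [-1.    -0.008 -0.001]
 [ 0.001  0.004 -1.   ]]
F [ 0.1  0.  -0. ] T [-0.01  0.11 -0.03] open 35.6 grip 0.0
```

Call:
{"op": "move_arm", "data": {
  "commands": [
    [[0, 0, 0.15, 0, 0, 0], [0, 0, 0, 0, 0, 0], [0, 0, 0, 0, 0, 0]]
  ]
}}

```text
time_s: 19.75
ee_pos: [564.5, -105.4, 27.9]
tool_rot: [0.801, -0.599, -0.002, -0.001]
ft_force: [0.9, -0.2, -0.4]
opening: 36.1
grip_force: 0.0
```

Call:
{"op": "move_arm", "data": {
  "commands": [
    [[0, 0, 0.15, 0, 0, 0], [0, 0, 0, 0, 0, 0], [0, 0, 0, 0, 0, 0]]
  ]
}}

```text
time_s: 20.0
ee_pos: [564.5, -105.4, 26.3]
tool_rot: [0.801, -0.599, -0.002, -0.001]
ft_force: [0.5, 0.7, 0.5]
opening: 35.8
grip_force: 0.0
```

Call:
{"op": "move_arm", "data": {
  "commands": [
    [[0, 0, 0.12, 0, 0, 0], [0, 0, 0, 0, 0, 0], [0, 0, 0, 0, 0, 0]]
  ]
}}

```text
time_s: 20.25
ee_pos: [564.7, -105.4, 25.9]
tool_rot: [0.801, -0.599, -0.001, -0.001]
ft_force: [-1.8, 0.9, 6.4]
opening: 35.8
grip_force: 3.3
```

```bash
python3 -c "
from h import *
st()"
```

```text
t 20.25 q [ 0.15  0.37 -0.42 -0.   -0.78  0.14] tcp_b [ -3.8 -33.2  25.9]
tool x,y,z in block:
 [[ 0.008 -1.    -0.003]
 [-1.    -0.008 -0.   ]
 [ 0.     0.003 -1.   ]]
F [-1.8  0.9  6.4] T [ 0.26  1.01 -0.02] open 35.8 grip 3.3
```

The tip offset of 24 mm is confirmed. Raise to tip height 60.5 and push the plate home.

Call:
{"op": "move_arm", "data": {
  "commands": [
    [[0, 0, -0.55, 0, 0, 0], [0, 0, -0.55, 0, 0, 0], [-0.4, 0, 0, 0, 0, 0], [-0.4, 0, 0, 0, 0, 0], [-0.4, 0, 0, 0, 0, 0], [-0.4, 0, 0, 0, 0, 0], [-0.3, 0, 0, 0, 0, 0], [-0.3, 0, 0, 0, 0, 0]]
  ]
}}

```text
time_s: 20.92
ee_pos: [558.2, -84.1, 36.2]
tool_rot: [0.801, -0.599, -0.001, -0.001]
ft_force: [0.2, -2.8, -0.1]
opening: 36.2
grip_force: 1.0
```

Call:
{"op": "move_arm", "data": {
  "commands": [
    [[-0.3, 0, 0, 0, 0, 0], [-0.3, 0, 0, 0, 0, 0], [-0.3, 0, 0, 0, 0, 0], [-0.2, 0, 0, 0, 0, 0], [0, 0, 0, 0, 0, 0]]
  ]
}}

```text
time_s: 21.33
ee_pos: [555.1, -73.3, 36.3]
tool_rot: [0.801, -0.599, -0.002, -0.001]
ft_force: [0.4, -0.2, -0.3]
opening: 36.0
grip_force: 0.0
```

```bash
python3 -c "
from h import *
st()"
```

```text
t 21.33 q [ 0.22  0.34 -0.45 -0.01 -0.79  0.07] tcp_b [-4.2  0.3 36.3]
tool x,y,z in block:
 [[ 0.008 -1.    -0.004]
 [-1.    -0.008  0.   ]
 [-0.     0.004 -1.   ]]
F [ 0.4 -0.2 -0.3] T [-0.05  0.12 -0.02] open 36.0 grip 0.0
```

Call:
{"op": "move_arm", "data": {
  "commands": [
    [[-0.15, 0, 0, 0, 0, 0], [-0.15, 0, 0, 0, 0, 0]]
  ]
}}

```text
time_s: 21.5
ee_pos: [554.5, -70.9, 36.4]
tool_rot: [0.801, -0.599, -0.001, -0.001]
ft_force: [0.5, -2.4, -1.0]
opening: 36.4
grip_force: 0.9
```

Call:
{"op": "move_arm", "data": {
  "commands": [
    [[-0.1, 0, 0, 0, 0, 0], [-0.1, 0, 0, 0, 0, 0]]
  ]
}}

```text
time_s: 21.67
ee_pos: [553.8, -69.4, 36.4]
tool_rot: [0.801, -0.599, -0.001, -0.001]
ft_force: [1.4, -8.8, -0.8]
opening: 35.8
grip_force: 4.2
```

Call:
{"op": "move_arm", "data": {
  "commands": [
    [[-0.1, 0, 0, 0, 0, 0]]
  ]
}}

```text
time_s: 21.75
ee_pos: [553.6, -69.1, 36.5]
tool_rot: [0.801, -0.599, -0.001, -0.0]
ft_force: [1.9, -14.0, -2.3]
opening: 35.9
grip_force: 6.5
```

```bash
python3 -c "
from h import *
st()"
```

```text
t 21.75 q [ 0.23  0.33 -0.45 -0.   -0.79  0.06] tcp_b [-4.5  4.7 36.5]
tool x,y,z in block:
 [[ 0.008 -1.    -0.002]
 [-1.    -0.008  0.001]
 [-0.001  0.002 -1.   ]]
F [  1.9 -14.   -2.3] T [-5.2  -1.04 -0.12] open 35.9 grip 6.5
```

Firm resistance at TCP Y=4.7 matches the pins (expected 5.5). One more press to seat it, then back off and check.

Call:
{"op": "move_arm", "data": {
  "commands": [
    [[-0.1, 0, 0, 0, 0, 0], [0, 0, 0, 0, 0, 0], [0, 0, 0, 0, 0, 0]]
  ]
}}

```text
time_s: 22.0
ee_pos: [553.5, -69.1, 36.7]
tool_rot: [0.801, -0.599, -0.001, -0.0]
ft_force: [3.2, -14.5, -1.3]
opening: 36.1
grip_force: 6.8
```

Call:
{"op": "move_arm", "data": {
  "commands": [
    [[0.3, 0, 0, 0, 0, 0], [1.0, 0, 0, 0, 0, 0], [1.0, 0, 0, 0, 0, 0], [0, 0, -3, 0, 0, 0], [0, 0, -3, 0, 0, 0], [2, 0, -3, 0, 0, 0], [4, 0, 0, 0, 0, 0], [4, 0, 0, 0, 0, 0]]
  ]
}}

```text
time_s: 22.67
ee_pos: [590.3, -186.1, 129.1]
tool_rot: [0.801, -0.598, 0.001, -0.003]
ft_force: [0.4, 0.7, -1.2]
opening: 35.9
grip_force: 0.0
```

Call:
{"op": "move_arm", "data": {
  "commands": [
    [[4, 0, 0, 0, 0, 0], [4, 0, 0, 0, 0, 0], [4, 0, 0, 0, 0, 0], [4, 0, 0, 0, 0, 0], [0, 0, 0, 0, 0, 0], [0, 0, 0, 0, 0, 0]]
  ]
}}

```text
time_s: 23.17
ee_pos: [632.6, -341.7, 123.7]
tool_rot: [0.8, -0.601, -0.002, -0.001]
ft_force: [-0.2, -0.1, -0.2]
opening: 36.2
grip_force: 0.0
```

```bash
cat > chk.py <<'E'
from h import *
st()
for cam in ('top','side'):
    im=snapshot(cam);c=calibration(cam);cv2.imwrite(f'pics/{cam}_end.png',im[:,:,::-1])
    hsv=cv2.cvtColor(im,cv2.COLOR_RGB2HSV);b=((hsv[...,2]>85)&(hsv[...,1]>110)).astype(np.float32)
    xs,ys=np.arange(-75,76,.5),np.arange(-30,160,.5);X,Y=np.meshgrid(xs,ys)
    P=proj(c,W(np.c_[X.ravel(),Y.ravel(),np.full(X.size,64.)])).astype(np.float32)
    rect=cv2.remap(b,P[:,0].reshape(X.shape),P[:,1].reshape(X.shape),cv2.INTER_LINEAR)
    for x in (-40,-20,0,20,40):
        v=rect[:,int((x+75)*2)]>.5;i=np.flatnonzero(v&(ys>30)&(ys<145));n=i.max() if len(i) else -1
        j=np.flatnonzero(v&(ys>2)&(ys<60));print(cam,'x',x,'far edge Y',ys[n],'near',ys[j.min()] if len(j) else None)
    for y in (40,70,100):
        i=np.flatnonzero(rect[int((y+30)*2)]>.5);i=i[(abs(xs[i])<57)];print(cam,'y',y,'x range',xs[i.min()] if len(i) else 0,xs[i.max()] if len(i) else 0)
E
python3 chk.py
```

```text
t 23.17 q [-0.23  0.48  0.02 -0.   -1.12  0.51] tcp_b [  -3.3 -279.1  123.7]
tool x,y,z in block:
 [[ 0.004 -1.    -0.005]
 [-1.    -0.004  0.001]
 [-0.001  0.005 -1.   ]]
F [-0.2 -0.1 -0.2] T [ 0.02  0.13 -0.03] open 36.2 grip 0.0
top x -40 far edge Y 125.0 near 16.5
top x -20 far edge Y 126.5 near 16.0
top x 0 far edge Y 125.5 near 16.0
top x 20 far edge Y 126.5 near 16.0
top x 40 far edge Y 120.0 near 29.5
top y 40 x range -50.0 39.0
top y 70 x range -50.5 39.5
top y 100 x range -51.5 39.0
side x -40 far edge Y 123.0 near 2.5
side x -20 far edge Y 129.5 near 2.5
side x 0 far edge Y 131.0 near 2.5
side x 20 far edge Y 128.5 near 2.5
side x 40 far edge Y 119.0 near 2.5
side y 40 x range -50.0 40.5
side y 70 x range -50.0 40.0
side y 100 x range -51.5 39.0
```

In the top view the plate spans Y 16–125.5, square to within a pixel, with its centre at x≈-5.5. It sits on the pins, nothing else was touched, and the arm is clear.

```bash
python3 -c "
from bench import *
print(sign_off())"
```

```text
the job is handed in; nothing more can be done
None
```

I turned the plate over and let it down gently; it now lies patterned face up on the rubber deck, pushed home square against both stop pins. I handed the job in at about 23 s, with the hammer, box and jar untouched; sign-off gave no verdict.

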